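# Pack a table-leg sleeve with two spacer rings

## Task

On the bench of this furniture store, drop both orange spacer rings into the blue table-leg sleeve through its white funnel mouth, so that they lie flat on one another at the bottom as one column. Either ring may go in first. Keep the solid white plug of the same size out of the sleeve; the black rubber ring and the black drawer pull are not needed.

Things in the scene. Friction and masses are not known exactly. Their poses are not given: they have to be found in the camera images.
- ring_a_center (a point): Centre of an orange plastic spacer ring, half-way up (7 mm above its underside). Outer diameter 56 mm, hole 24 mm, thickness 14 mm, about 30 g. Loose, lying flat on the bench, z along its axis; its yaw does not matter. Grip it across its outside; there is room for open fingers on its +y and -y sides.
- ring_b_center (a point): Centre of the second orange spacer ring, identical to the first.
- sleeve_mouth (a point): Centre of the rim of the white funnel on the fixed upright blue tube, 52 mm above the bench; z up. Funnel: 14 mm deep, inner diameter 82 mm (88 outside) narrowing to the tube's 66. Floor 44 mm below this point; 110 mm square plate under it. Slippery inside: a ring let go flat within 8 mm of the axis, underside about level with the rim, slides in; centres rest 37 mm (first), 23 mm (second) below this point.
- plug_center (a point): Centre (half-way up) of the loose plain white plastic plug, a solid disc 56 mm in diameter and 14 mm thick, lying flat; it must stay out of the sleeve.
Things that resemble listed ones, but are neither listed nor needed, are in the scene too. Leave any green or red look-alike of the part that bears ring_a_center alone.

How it is judged:
At the end, for the whole second after the job is handed in: Both orange rings are in the sleeve, each within 9 mm of its axis and lying flat within about 10 degrees: one on the floor (centre 33 to 41 mm below the mouth), the other on top of it (centre 18 to 28 mm below the mouth). The plug is more than 50 mm to the side of the sleeve's axis (horizontal distance between each of ring_a_center, ring_b_center and sleeve_mouth below 0.009 m and angle between the z axis of each of ring_a_center, ring_b_center and the z axis of sleeve_mouth, either way round below 0.17 rad and ((z of ring_a_center in the frame of sleeve_mouth between -0.041 and -0.033 m and z of ring_b_center in the frame of sleeve_mouth between -0.028 and -0.018 m) or (z of ring_b_center in the frame of sleeve_mouth between -0.041 and -0.033 m and z of ring_a_center in the frame of sleeve_mouth between -0.028 and -0.018 m)) and horizontal distance between plug_center and sleeve_mouth above 0.05 m); the robot touches nothing.
It fails at once if the white plug is in the sleeve (horizontal distance between plug_center and sleeve_mouth below 0.03 m and z of plug_center in the frame of sleeve_mouth below -0.01 m).
It also fails if it takes over 64 s, if anything falls off the work surface, if the arm or the gripper's body presses on something with over 40 N, if the wrist force passes 120 N, or if a joint passes its speed limit or range.

## Robot

A 7-joint arm with a two-finger parallel gripper is mounted at the origin on the work surface. World frame = base frame: x ahead of the robot, y to its left, z up, the work surface at z = 0. Lengths are in m, angles in rad, forces in N, time in s.
With the tool pointing down it reaches from about 0.425 to 0.875 m from the base axis. Payload 4.7 kg.
Tool frame: the origin (TCP) lies at the very end of the fingers, on their centre line; the grasp point (between the pads) lies 19 mm behind it; x points along the fingers, y is the direction in which the jaws open and shut, and the axes are right-handed (so a half turn about x gives the same grasp; the last joint's range is limited). The gripper opens to 87 mm and grips with 3 to 60 N. Pads are 19 mm wide; open, the fingers measure 117 mm over their backs; the gripper's body (75 mm by 190 mm) begins 51 mm behind the grasp point.
Start: joints at [-1.14, 0.321, -0.07, 1.45, 0.023, 1.371, -0.057], TCP at [0.263, 0.594, 0.197] pointing down, gripper open.
Joint ranges: [-2.86, 2.86], [-0.3, 2.09], [-1.38, 1.24], [0.06, 2.45], [-1.56, 4.7], [0.09, 2.05], [-2.69, 2.69]. Speed limits (rad/s): [2.57, 2.57, 3.14, 3.14, 3.14, 3.14, 3.14].

## Interface

Orientations are given as a rotation vector (axis times angle).
In Python, from bench import ctrl gives the robot as it stands.
- The arm moves only by the tool step_arm, never from a script. Its argument "increments" is one flat list of numbers, 6 for each row, row after row: the shift along the tool's x, y, z in cm, then the turn, a rotation vector about the tool's x, y, z in rad. In form: [tx, ty, tz, ax, ay, az, tx, ty, tz, ax, ay, az, ...]. A call has 1 to 12 rows; each row shifts and turns the commanded pose from where the row before left it, along the tool's axes as they then stand; what a row does not reach is not made up. A row lasts 1/8 s, in which the tool goes at most 62.5 mm and 10.7 degrees, less where a joint would pass 70% of its speed; a pose out of reach is approached as far as the arm can. A call with a gripper value outside its range is refused whole. "fingers" is the opening in per cent of the stroke, from 0 (shut) to 100 (fully open), set as the call begins (left out, the last holds). The fingers move at their own pace and stop on an object; "force" is the grip in N (left out, the last holds). Time passes only in rows, so rows that do not move let the fingers close. It gives the time, the measured TCP pose, the force and the opening at its end, in the units of the state.
- ctrl.get_state(): the state, without advancing time (a new reading comes with each control period).
- ctrl.get_image(name): name is "side" or "top" or "wrist"; returns the picture (480x640x3 uint8, red, green, blue); there is no depth.
- ctrl.camera_params(name): a dict with "vertical_fov" (degrees; the focal length in pixels is half the picture's height over the tangent of half this angle, whatever the lens; pixels are square), "cx", "cy" (the principal point, pixels), "R" (3x3) and "t" (3): a world point X has camera coordinates R X + t. Camera axes: x right, y down, z forward; pixel columns grow to the right and rows downward; lengths in m; the calibration is good to about 2 mm. A picture is of the moment at which its call begins: read the wrist's pose just before it. camera_params takes no time and is no camera call; for the wrist camera it gives the pose at the moment of the call.
- ctrl.close_job(): hands the job in, once; it reports no verdict.
Trained networks look in the newest picture that a camera, given by its name, has taken for a name from the list of things; names that differ only in an ending like _2 or _b are one class to them, and where a whole thing is asked for, a point or a joint stands for the part that bears it (a point fixed in the world has none). Each returns a list of dicts, best first, with "score" (0 to 1); they miss things now and then, are a little off and sometimes report something else, mostly with a low value. They report only what shows in the picture. A call takes as long as a camera call. They do not tell look-alikes from the thing itself.
- ctrl.search_frame(camera, name): "xyz" ([x, y, z] in m, in the coordinates of the camera as it stood for that picture, good to about 4 mm: the middle of the surface that is visible of it).
- ctrl.silhouettes(camera, name): "pixels" (480x640 bool, what is visible of it).
- ctrl.spot_point(camera, name): "xyz" ([x, y, z] in m, in the coordinates of the camera as it stood for that picture, good to about 4 mm: a listed point, or the origin of a listed thing).
The state is a dict: "time": time; "joint_positions": joint angles; "qd": joint speeds; "joint_torque": joint torques, N m; "position": TCP position; "tool_rot": TCP orientation; "ft_force": force on the tool from outside, world axes, zero at the start; "torque": the same for the moment, N m; "grip_width": opening from 0.0 (shut) to 1.0 (fully open).
Only numpy, scipy, OpenCV 4.12 (cv2) and the standard library are available. Lean on these libraries where they do the work, as an engineer would, in place of code of your own. Each camera call takes 0.05 s, during which the arm holds its last target.

## Working session

There is one attempt and no reset: what is moved stays moved. The work goes in short steps, Python scripts to look and compute and a tool call to move; the robot and the scene stay as the last step left them, time stands still between calls to the robot, and variables do not carry over. Pictures are saved under pics/ and viewed, and the job is handed in when it is done.

Besides the shell and the picture viewer there is one more tool, called after "Request:" by a JSON object that holds its "fn" and its "kwargs", one argument or row to a line. step_arm: Moves the arm, as the interface text tells. Its arguments: {"type":"object","properties":{"increments":{"type":"array","items":{"type":"number"}},"fingers":{"type":"number"},"force":{"type":"number"}},"required":["increments"]}

```bash
mkdir -p pics; cat > h.py <<'E'
import numpy as np, cv2
from bench import ctrl
def cam(n):
    p=ctrl.camera_params(n); f=240/np.tan(np.radians(p["vertical_fov"])/2)
    return p,f,np.array(p["R"]),np.array(p["t"])
def pix2plane(n,u,v,z,c=None):
    p,f,R,t=c or cam(n)
    d=R.T@np.array([(u-p["cx"])/f,(v-p["cy"])/f,1]); o=-R.T@t
    return o+d*(z-o[2])/d[2]
def toW(n,x,c=None):
    p,f,R,t=c or cam(n); return R.T@(np.array(x)-t)
def proj(n,X,c=None):
    p,f,R,t=c or cam(n); q=R@np.array(X)+t; return q[:2]/q[2]*f+[p["cx"],p["cy"]]
def save(n,name):
    im=ctrl.get_image(n); cv2.imwrite(f"pics/{name}.png",im[:,:,::-1]); return im
E
python3 - <<'E'
from h import *
np.set_printoptions(precision=4,suppress=True)
s=ctrl.get_state(); print(s["time"],s["position"],s["tool_rot"],s["grip_width"])
for n in ["top","side"]:
    save(n,n+"0"); c=cam(n); print(n,-c[2].T@c[3])
    for k in ["ring_a_center","sleeve_mouth","plug_center"]:
        for d in ctrl.spot_point(n,k): 
            X=toW(n,d["xyz"],c); print(k,round(d["score"],2),X,proj(n,X,c))
print(ctrl.get_state()["time"])
E
```

```text
0.0 [0.2629 0.5938 0.1964] [ 0.3255  1.5463 -0.3284] 1.004242809004211
top [ 0.4142 -0.015   1.1938]
ring_a_center 0.9 [ 0.3834 -0.1301  0.0059] [370.6705 286.1641]
ring_a_center 0.83 [ 0.3823 -0.3392  0.0036] [464.4366 285.7517]
ring_a_center 0.63 [ 0.3356 -0.2125  0.005 ] [407.9914 307.3568]
ring_a_center 0.62 [ 0.4386 -0.2317  0.0085] [416.0972 260.9098]
sleeve_mouth 0.59 [ 0.5537 -0.0152  0.0521] [318.2601 207.9449]
plug_center 0.66 [0.6209 0.245  0.0094] [201.8499 181.5963]
side [ 0.2311 -0.5858  0.6918]
ring_a_center 0.87 [ 0.3361 -0.2143  0.0063] [291.6894 351.22  ]
ring_a_center 0.82 [ 0.3807 -0.3392  0.0071] [348.4615 410.3161]
ring_a_center 0.66 [ 0.3778 -0.1326  0.0064] [297.9672 304.8745]
ring_a_center 0.61 [ 0.4328 -0.2367  0.0046] [350.9529 343.1274]
sleeve_mouth 0.78 [ 0.5469 -0.0178  0.0526] [357.7447 218.6014]
plug_center 0.86 [0.6206 0.242  0.0122] [337.6692 152.0356]
0.4
```

View pics/top0.png

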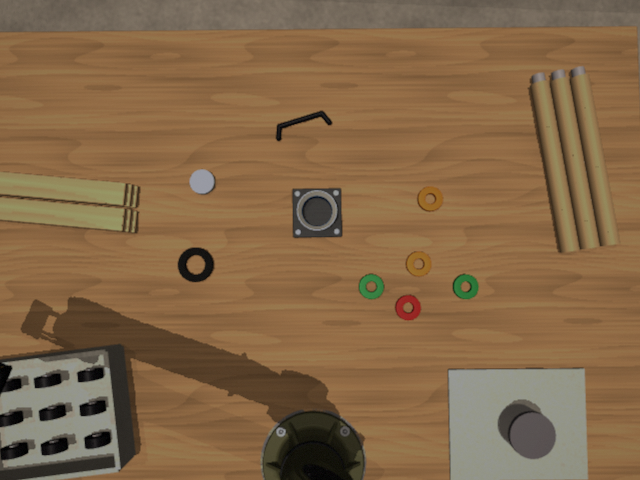

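View pics/side0.png

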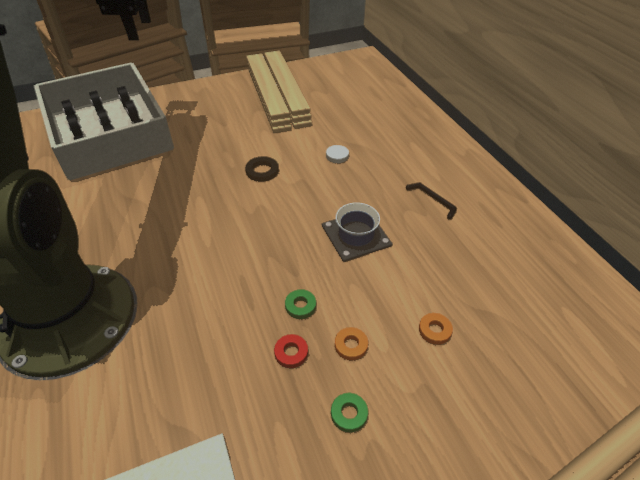

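The top view shows the orange rings at (430,198) and (418,264), the sleeve at (317,210) and the plug at (202,182). The green rings are at (371,287) and (465,287), and the red one is at (408,307). Next I'll refine the ring and sleeve positions from the pixels.

```bash
python3 - <<'E'
from h import *
np.set_printoptions(precision=4,suppress=True)
for n,pts in [("top",[(430,198),(418,264)]),("side",[(436,328),(351,343)])]:
    im=cv2.imread(f"pics/{n}0.png"); hsv=cv2.cvtColor(im,cv2.COLOR_BGR2HSV)
    c=cam(n)
    for (u,v) in pts:
        m=np.zeros((480,640),np.uint8); 
        roi=(slice(v-24,v+25),slice(u-24,u+25))
        print(hsv[v, u-16:u+17:3].tolist()[:12])
        m[roi]=((hsv[roi][...,1]>185)&(hsv[roi][...,0]<20)).astype(np.uint8)*255
        cs,_=cv2.findContours(m,cv2.RETR_EXTERNAL,cv2.CHAIN_APPROX_NONE)
        k=max(cs,key=cv2.contourArea); M=cv2.moments(k); uu,vv=M["m10"]/M["m00"],M["m01"]/M["m00"]
        print(n,uu,vv,cv2.contourArea(k),cv2.fitEllipse(k),pix2plane(n,uu,vv,0.009,c))
c=cam("top"); print("sleeve plate guess",pix2plane("top",317,210,0.052,c))
im=cv2.imread("pics/top0.png")[170:250,270:460]; cv2.imwrite("pics/crop1.png",cv2.resize(im,None,fx=4,fy=4,interpolation=cv2.INTER_CUBIC))
im=cv2.imread("pics/side0.png")[190:265,310:400]; cv2.imwrite("pics/crop2.png",cv2.resize(im,None,fx=7,fy=7,interpolation=cv2.INTER_CUBIC))
E
```

```text
[[15, 133, 150], [14, 161, 108], [18, 186, 151], [17, 193, 151], [15, 135, 149], [15, 132, 151], [17, 128, 151], [13, 209, 95], [18, 192, 150], [17, 198, 151], [16, 132, 151]]
top 429.6132256824298 198.52441368704342 433.5 ((429.6091613769531, 198.5210418701172), (23.14925765991211, 23.908580780029297), 59.374725341796875) [ 0.5777 -0.2643  0.009 ]
[[15, 133, 150], [15, 142, 122], [19, 181, 151], [18, 186, 151], [15, 133, 146], [15, 133, 152], [16, 135, 149], [14, 154, 104], [18, 184, 151], [17, 192, 150], [16, 134, 150]]
top 421.4003079291762 262.16782140107773 216.5 ((418.4406433105469, 263.1614074707031), (21.023656845092773, 22.688865661621094), 131.23731994628906) [ 0.4356 -0.2433  0.009 ]
[[13, 177, 128], [15, 175, 176], [14, 179, 174], [14, 160, 172], [16, 122, 174], [15, 123, 174], [15, 121, 168], [13, 164, 87], [14, 179, 174], [14, 182, 174], [14, 181, 175]]Traceback (most recent call last):
  File "<stdin>", line 12, in <module>
ZeroDivisionError: float division by zero
```

```bash
python3 - <<'E'
from h import *
np.set_printoptions(precision=4,suppress=True)
for n,pts in [("top",[(430,198),(418,264)]),("side",[(436,328),(351,343)])]:
    im=cv2.imread(f"pics/{n}0.png"); hsv=cv2.cvtColor(im,cv2.COLOR_BGR2HSV)
    c=cam(n)
    for (u,v) in pts:
        m=np.zeros((480,640),np.uint8); 
        roi=(slice(v-24,v+25),slice(u-24,u+25))
        m[roi]=((hsv[roi][...,1]>155)&(hsv[roi][...,2]>(125 if n=="top" else 100))&(hsv[roi][...,0]<22)).astype(np.uint8)*255
        cs,_=cv2.findContours(m,cv2.RETR_EXTERNAL,cv2.CHAIN_APPROX_NONE)
        k=max(cs,key=cv2.contourArea); M=cv2.moments(k); uu,vv=M["m10"]/M["m00"],M["m01"]/M["m00"]
        print(n,uu,vv,cv2.contourArea(k),cv2.fitEllipse(k),pix2plane(n,uu,vv,0.010,c))
c=cam("top"); print("sleeve guess",pix2plane("top",317,210,0.052,c))
im=cv2.imread("pics/top0.png")[170:250,270:460]; cv2.imwrite("pics/crop1.png",cv2.resize(im,None,fx=4,fy=4,interpolation=cv2.INTER_CUBIC))
im=cv2.imread("pics/side0.png")[190:265,310:400]; cv2.imwrite("pics/crop2.png",cv2.resize(im,None,fx=7,fy=7,interpolation=cv2.INTER_CUBIC))
E
```

```text
top 430.4570135746606 197.93174962292608 442.0 ((430.4570007324219, 197.9313507080078), (23.13883399963379, 24.399595260620117), 140.905517578125) [ 0.5788 -0.266   0.01  ]
top 418.78754976474846 263.4755700325733 460.5 ((418.80908203125, 263.4701843261719), (23.824838638305664, 24.75229263305664), 1.8067268133163452) [ 0.4328 -0.2373  0.01  ]
side 435.6883643299952 326.93419170243203 699.0 ((435.6788330078125, 326.923095703125), (26.71710777282715, 33.44300842285156), 113.92938232421875) [ 0.5775 -0.2661  0.01  ]
side 351.0296788482835 342.15924695459574 752.5 ((351.0299377441406, 342.1518859863281), (29.328134536743164, 32.77092742919922), 101.2631607055664) [ 0.4321 -0.2379  0.01  ]
sleeve guess [ 0.5493 -0.0125  0.052 ]
```

```bash
sleep 3
```

```text
(no output)
```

View pics/crop1.png

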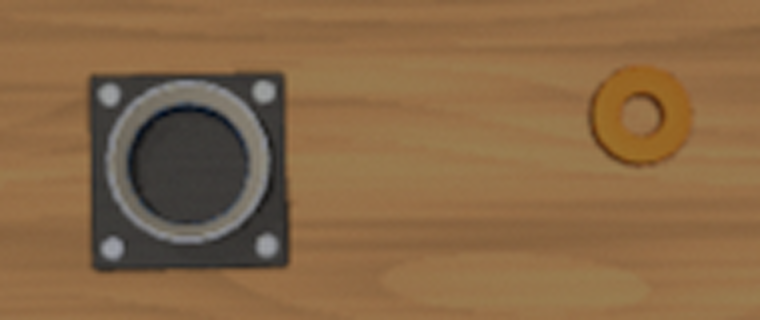

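View pics/crop2.png

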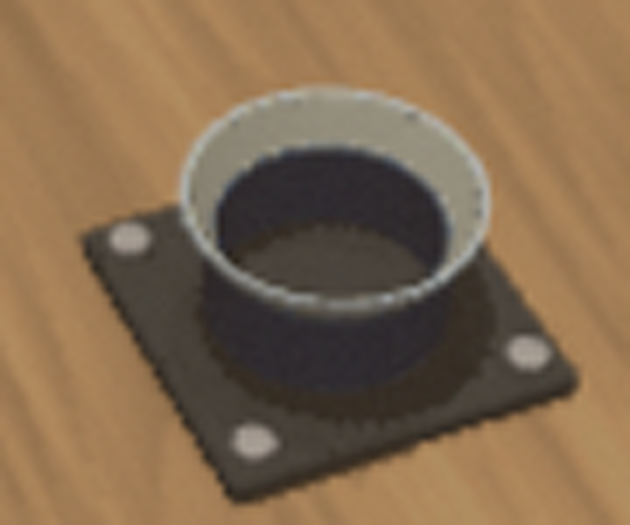

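```bash
cat >> h.py <<'E'
from scipy.spatial.transform import Rotation as Ro
def plan(p,rot=None,n=1,frm=None):
    """total/rows from current (or frm=(pos,R)) to p with rot"""
    s=ctrl.get_state(); R0=Ro.from_rotvec(s["tool_rot"]); p0=np.array(s["position"])
    if frm: p0,R0=np.array(frm[0]),frm[1]
    R1=rot if rot is not None else R0
    print("shift cm tool0",R0.inv().apply(np.array(p)-p0)*100,"rotvec",(R0.inv()*R1).as_rotvec(), "shift in tool1",R1.inv().apply(np.array(p)-p0)*100)
def down(yaw=0): # tool x down, tool y at yaw from +y
    y=np.array([-np.sin(yaw),np.cos(yaw),0]);x=np.array([0,0,-1.]);return Ro.from_matrix(np.c_[x,y,np.cross(x,y)])
E
python3 - <<'E'
from h import *
np.set_printoptions(precision=4,suppress=True)
print(pix2plane("top",316.9,210.1,.052),pix2plane("side",357.6,217.8,.052))
s=ctrl.get_state();print(Ro.from_rotvec(s["tool_rot"]).as_matrix(),s["joint_positions"])
for yaw in (0,np.pi): plan([0.578,-0.266,0.12],down(yaw))
E
```

```text
[ 0.5491 -0.0123  0.052 ] [ 0.5479 -0.0151  0.052 ]
[[-0.      0.4048  0.9144]
 [-0.0002  0.9144 -0.4048]
 [-1.     -0.0002  0.    ]] [-1.1399  0.3211 -0.0701  1.4506  0.0226  1.3708 -0.0569]
shift cm tool0 [  7.7477 -65.9211  63.6158] rotvec [-0.4167 -0.      0.0002] shift in tool1 [  7.7323 -86.0305  31.489 ]
shift cm tool0 [  7.7477 -65.9211  63.6158] rotvec [2.7249 0.0003 0.    ] shift in tool1 [  7.7323  86.0305 -31.489 ]
```

Request:
{"fn": "step_arm", "kwargs": {
  "increments": [0,0,0,-0.139,0,0,0,-2,1,-0.139,0,0,0,-4,1.5,-0.139,0,0,0,-4,1.5,0,0,0,0,-4,1.5,0,0,0,0,-4,1.5,0,0,0,0,-4,1.5,0,0,0,0,-4,1.5,0,0,0,0,-4,1.5,0,0,0,0,-4,1.5,0,0,0,0,-4,1.5,0,0,0,0,-4,1.5,0,0,0],
  "fingers": 100,
  "force": 20
}}

```text
time: 1.9
position: [0.4122, 0.1694, 0.1978]
tool_rot: [0.0, 1.57, 0.001]
ft_force: [0.5, 0.8, -0.3]
grip_width: 1.001
```

```bash
python3 - <<'E'
from h import *
np.set_printoptions(precision=4,suppress=True)
plan([0.578,-0.266,0.12],down(0))
E
```

```text
shift cm tool0 [  7.7654 -43.5498  16.5669] rotvec [ 0.0002  0.0008 -0.0007] shift in tool1 [  7.7803 -43.541   16.5828]
```

Request:
{"fn": "step_arm", "kwargs": {
  "increments": [0,-4,1.5,0,0,0,0,-4,1.5,0,0,0,0,-4,1.5,0,0,0,0,-4,1.5,0,0,0,0,-4,1.5,0,0,0,1,-4,1.5,0,0,0,1,-4,1.5,0,0,0,1,-4,1.5,0,0,0,1,-4,1.5,0,0,0,1,-4,1.5,0,0,0,1,-3.5,1.5,0,0,0,0,0,0,0,0,0]
}}

```text
time: 3.4
position: [0.5758, -0.2675, 0.1362]
tool_rot: [0.002, 1.573, -0.005]
ft_force: [-0.5, 0.6, 0.3]
grip_width: 0.998
```

```bash
python3 - <<'E'
from h import *
np.set_printoptions(precision=4,suppress=True)
s=ctrl.get_state();c=cam("wrist");im=save("wrist","w1")
print(s["position"],s["tool_rot"],s["joint_positions"])
print(proj("wrist",[.578,-.266,.014],c))
for d in ctrl.spot_point("wrist","ring_b_center"): print(d["score"],toW("wrist",d["xyz"],c))
plan([0.578,-0.266,0.003],down(0))
E
```

```text
[ 0.5758 -0.2675  0.1362] [ 0.0016  1.5732 -0.0049] [-0.1425  0.3763  0.6781  1.5921 -0.2414  1.2607  2.1423]
[321.205  226.7002]
0.91 [ 0.5809 -0.2674  0.0061]
shift cm tool0 [13.4214 -0.2272  0.1498] rotvec [-0.0001 -0.0007 -0.0007] shift in tool1 [13.4217 -0.2177  0.1406]
```

View pics/w1.png

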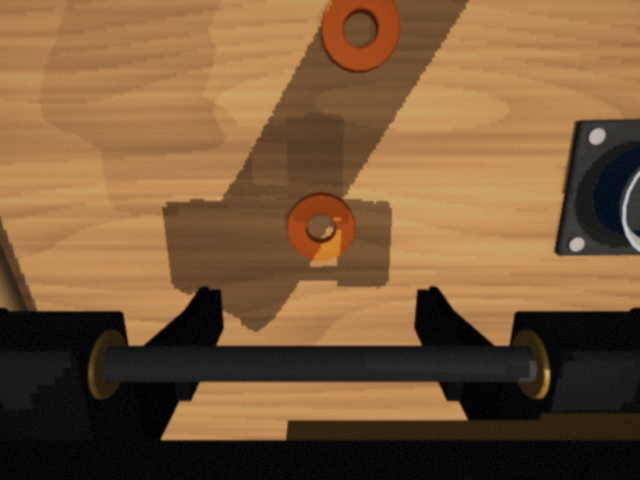

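The wrist view shows the far ring at (321,227), and my estimate projects to (321,227), so they agree. The pose readings differ between calls, so I'll check their noise.

Request:
{"fn": "step_arm", "kwargs": {
  "increments": [4,0,0,0,0,0,3,0,0,0,0,0,0,0,0,0,0,0,0,0,0,0,0,0]
}}

```text
time: 4.0
position: [0.5779, -0.2636, 0.0692]
tool_rot: [-0.001, 1.568, 0.001]
ft_force: [0.5, -0.9, -0.8]
grip_width: 0.999
```

```bash
python3 - <<'E'
from h import *
np.set_printoptions(precision=4,suppress=True)
for i in range(4):
    s=ctrl.get_state();print(s["position"],s["tool_rot"]);ctrl.get_image("wrist")
plan([0.578,-0.266,0.003],down(0))
E
```

```text
[ 0.5779 -0.2636  0.0692] [-0.0013  1.5684  0.0012]
[ 0.5781 -0.2641  0.0695] [-0.0013  1.5677  0.0005]
[ 0.5782 -0.2643  0.0696] [-0.0011  1.5675  0.0002]
[ 0.578  -0.2644  0.0694] [-0.0009  1.5678  0.    ]
shift cm tool0 [ 6.608  -0.1547  0.0028] rotvec [0.0005 0.0026 0.0004] shift in tool1 [ 6.6079 -0.1576  0.0201]
```

Request:
{"fn": "step_arm", "kwargs": {
  "increments": [2,-0.15,0,0,0,0,2,0,0,0,0,0,1.5,0,0,0,0,0,1,0,0,0,0,0,0,0,0,0,0,0,0,0,0,0,0,0]
}}

```text
time: 4.95
position: [0.5772, -0.2661, 0.0029]
tool_rot: [-0.0, 1.57, -0.0]
ft_force: [-0.3, -0.8, -0.2]
grip_width: 1.002
```

Request:
{"fn": "step_arm", "kwargs": {
  "increments": [0,0,0,0,0,0,0,0,0,0,0,0,0,0,0,0,0,0,0,0,0,0,0,0,0,0,0,0,0,0,0,0,0,0,0,0],
  "fingers": 0,
  "force": 20
}}

```text
time: 5.7
position: [0.5768, -0.2657, 0.0025]
tool_rot: [-0.0, 1.571, 0.0]
ft_force: [0.5, -0.2, -0.5]
grip_width: 0.399
```

Opening 0.40 means 35 mm, which is too narrow for a 56 mm ring. I'll look.

```bash
python3 - <<'E'
from h import *
s=ctrl.get_state();print(s["time"],s["grip_width"],s["position"],s["ft_force"])
a=save("wrist","w2");b=save("side","s2");t=save("top","t2")
cv2.imwrite("pics/s2c.png",cv2.resize(b[240:400,340:540],None,fx=4,fy=3.7)[:,:,::-1])
print(ctrl.get_state()["grip_width"])
E
```

```text
5.7 0.398958283657362 [ 0.57682171 -0.26573005  0.00245452] [ 0.45747068 -0.23653824 -0.47686437]
0.2691105337721366
```

View pics/w2.png

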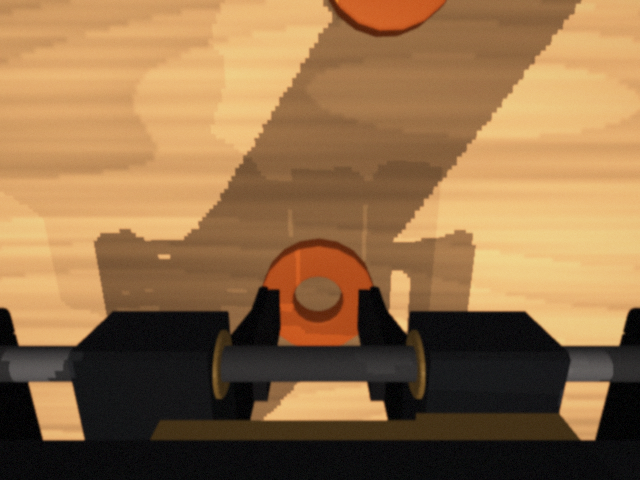

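View pics/s2c.png

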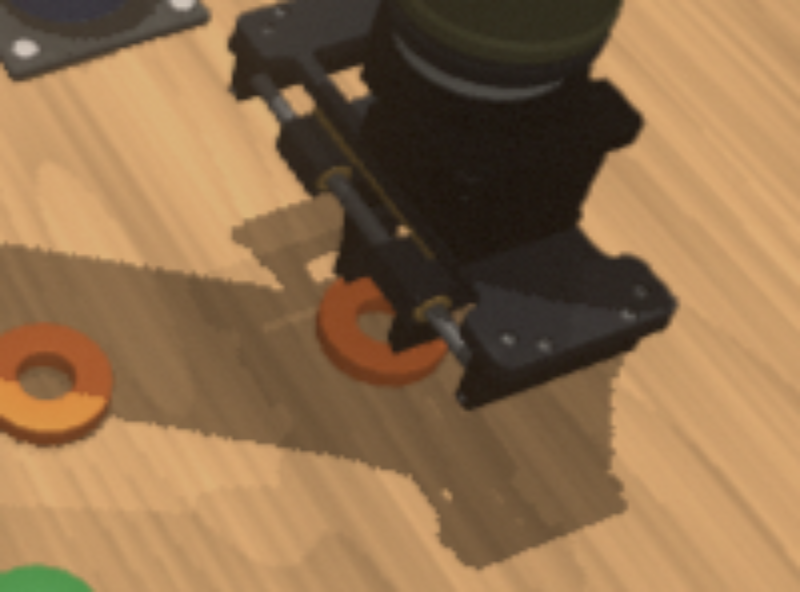

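```bash
python3 - <<'E'
from h import *
np.set_printoptions(precision=4,suppress=True)
c=cam("wrist")
print("ring now, wrist hole",pix2plane("wrist",318,295,.014,c), "outer far edge",pix2plane("wrist",318,241,.014,c))
print(proj("wrist",[.577,-.266,.014],c),proj("wrist",[.577,-.266,.0],c))
print(-c[2].T@c[3])
print(pix2plane("side",340+378/4,240+322/3.7,.014))
s=ctrl.get_state();print(s["time"],s["grip_width"],s["position"],s["ft_force"])
for w in ("wrist","side"):
  c=cam(w)
  for d in ctrl.spot_point(w,"ring_b_center"): print(w,d["score"],toW(w,d["xyz"],c))
E
```

```text
ring now, wrist hole [ 0.5767 -0.2664  0.014 ] outer far edge [ 0.5494 -0.2664  0.014 ]
[318.8344 295.4968] [318.7961 283.853 ]
[ 0.494  -0.2663  0.19  ]
[ 0.5735 -0.2673  0.014 ]
5.85 0.2691105337721366 [ 0.5768 -0.2657  0.0024] [ 0.041  -0.0397  0.5405]
side 0.98 [ 0.5826 -0.2613  0.005 ]
side 0.38 [ 0.5474 -0.0161  0.051 ]
```

```bash
python3 - <<'E'
from h import *
np.set_printoptions(precision=4,suppress=True)
c=cam("wrist");print(c[1],c[0]["cx"],c[0]["cy"],c[2]); s0=ctrl.get_state(); b=save("side","s3");w=save("wrist","w3")
s=ctrl.get_state();print(s["grip_width"],s["time"],s["position"])
h=.0435*s["grip_width"]
for z in (0,.01,.02,.03,.04):
  print(z,"side near",proj("side",[.577,-.266-h,z]),"far",proj("side",[.577,-.266+h,z]),"wrist",proj("wrist",[.577,-.266-h,z]))
o=b[260:380,380:500]; cv2.imwrite("pics/s3c.png",cv2.resize(o,(600,600),interpolation=cv2.INTER_NEAREST)[:,:,::-1])
E
```

```text
398.3553327277992 318.54064438770536 241.27931146967006 [[-0.0005  1.      0.0007]
 [ 0.9538  0.0003  0.3005]
 [ 0.3005  0.0008 -0.9538]]
0.07990007839741194 6.05 [ 0.5768 -0.2657  0.0024]
0 side near [435.4443 331.7814] far [433.2697 328.5257] wrist [312.0827 283.8267]
0.01 side near [436.53   328.6319] far [434.3294 325.3636] wrist [311.7838 291.9812]
0.02 side near [437.6361 325.4234] far [435.4089 322.1426] wrist [311.4543 300.9673]
0.03 side near [438.7631 322.1544] far [436.5086 318.8612] wrist [311.0894 310.9191]
0.04 side near [439.9116 318.823 ] far [437.6292 315.5175] wrist [310.6832 322.001 ]
```

View pics/s3c.png

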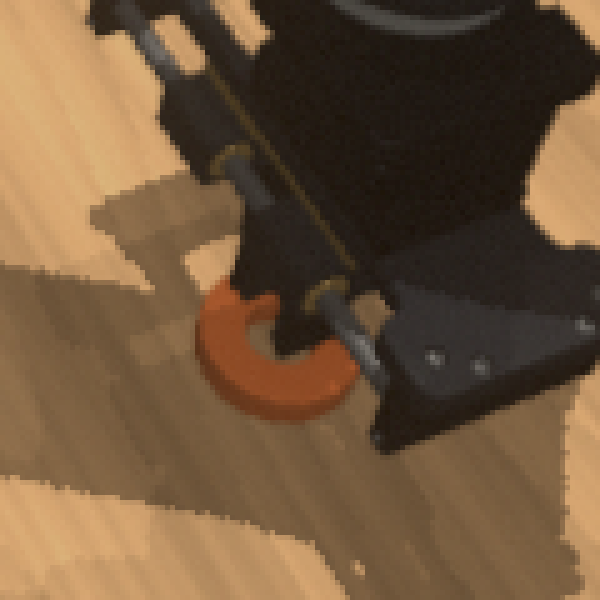

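View pics/w3.png

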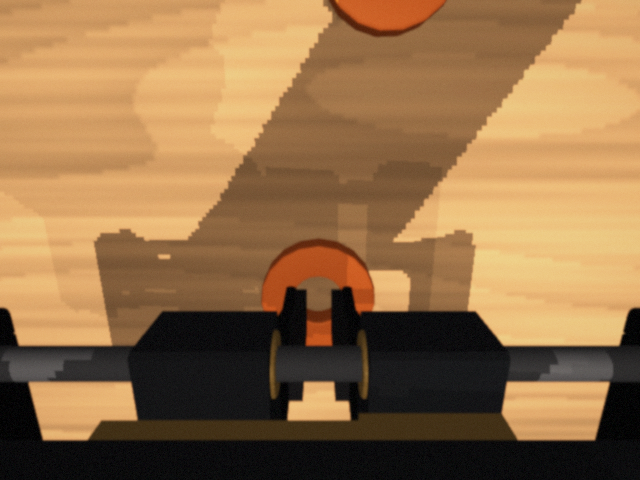

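The pictures show the ring still in place and the fingertips passing over its top, so the real tips sit about 1.5–2 cm higher than the reported TCP. I'll reopen and feel my way down, watching the force.

Request:
{"fn": "step_arm", "kwargs": {
  "increments": [0,0,0,0,0,0,0,0,0,0,0,0,0,0,0,0,0,0,0,0,0,0,0,0,0,0,0,0,0,0,0,0,0,0,0,0,0,0,0,0,0,0,0,0,0,0,0,0],
  "fingers": 100
}}

```text
time: 7.05
position: [0.5768, -0.2657, 0.0024]
tool_rot: [-0.0, 1.571, 0.0]
ft_force: [-0.4, -0.0, 0.1]
grip_width: 0.906
```

```bash
python3 - <<'E'
from h import *
np.set_printoptions(precision=4,suppress=True)
b=save("side","s4");w=save("wrist","w4")
s=ctrl.get_state();print(s["grip_width"],s["time"],s["position"],s["ft_force"])
for z in (0,.01,.02,.03):
  print(z,[proj("wrist",[.577+dx,-.2657+.0435,z]) for dx in (-.0095,.0095)],[proj("side",[.577+dx,-.2657-.0435,z]) for dx in (-.0095,.0095)])
o=w[200:440,380:640]; cv2.imwrite("pics/w4c.png",cv2.resize(o,(650,600),interpolation=cv2.INTER_NEAREST)[:,:,::-1])
o=b[280:400,380:500]; cv2.imwrite("pics/s4c.png",cv2.resize(o,(600,600),interpolation=cv2.INTER_NEAREST)[:,:,::-1])
E
```

```text
0.9676307444929583 7.15 [ 0.5768 -0.2657  0.0025] [ 0.3583  0.3676 -0.1297]
0 [array([404.624 , 266.6741]), array([402.2526, 300.5155])] [array([443.4398, 353.0629]), array([453.219 , 349.1424])]
0.01 [array([408.8755, 274.1029]), array([406.2691, 309.3495])] [array([444.6416, 350.0039]), array([454.5063, 346.0659])]
0.02 [array([413.5673, 282.3008]), array([410.6889, 319.0707])] [array([445.8668, 346.8855]), array([455.8185, 342.9301])]
0.03 [array([418.7713, 291.3938]), array([415.576 , 329.8197])] [array([447.1159, 343.7061]), array([457.1561, 339.7334])]
```

View pics/w4c.png

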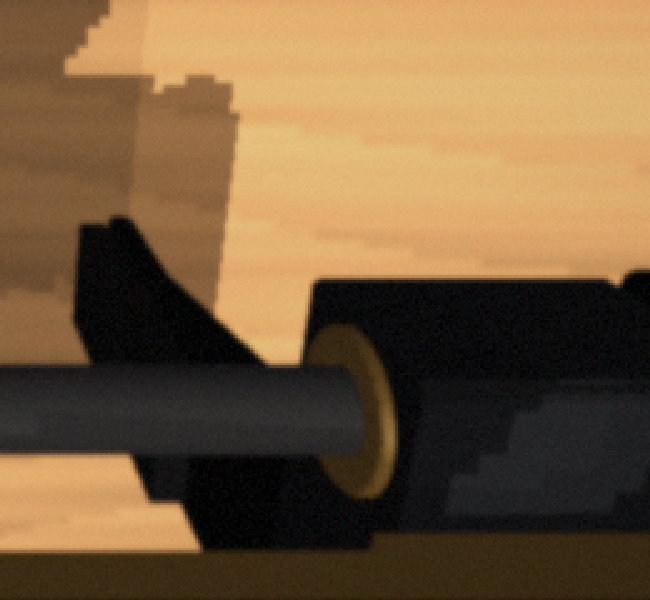

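View pics/s4c.png

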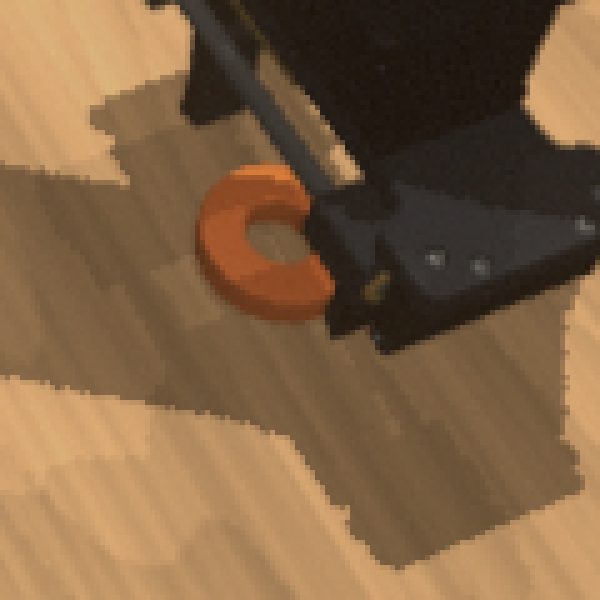

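The side view puts the fingertip corner at (446,347). That matches z≈0.02, about 18 mm above the reported TCP, and the wrist view agrees. I'll go down about 14 mm further and check force.

Request:
{"fn": "step_arm", "kwargs": {
  "increments": [0.6,0,0.1,0,0,0,0.4,0,0,0,0,0,0.2,0,0,0,0,0,0,0,0,0,0,0,0.2,0,0,0,0,0,0,0,0,0,0,0]
}}

```text
time: 7.9
position: [0.5777, -0.2657, -0.0116]
tool_rot: [-0.0, 1.571, 0.0]
ft_force: [0.2, 0.6, -0.1]
grip_width: 0.999
```

```bash
python3 - <<'E'
from h import *
np.set_printoptions(precision=4,suppress=True)
b=save("side","s5")
s=ctrl.get_state();print(s["grip_width"],s["time"],s["position"],s["ft_force"])
o=b[280:400,380:500]; cv2.imwrite("pics/s5c.png",cv2.resize(o,(600,600),interpolation=cv2.INTER_NEAREST)[:,:,::-1])
E
```

```text
1.0005136083387696 7.95 [ 0.5778 -0.2657 -0.0116] [0.1858 0.4088 0.4951]
```

View pics/s5c.png

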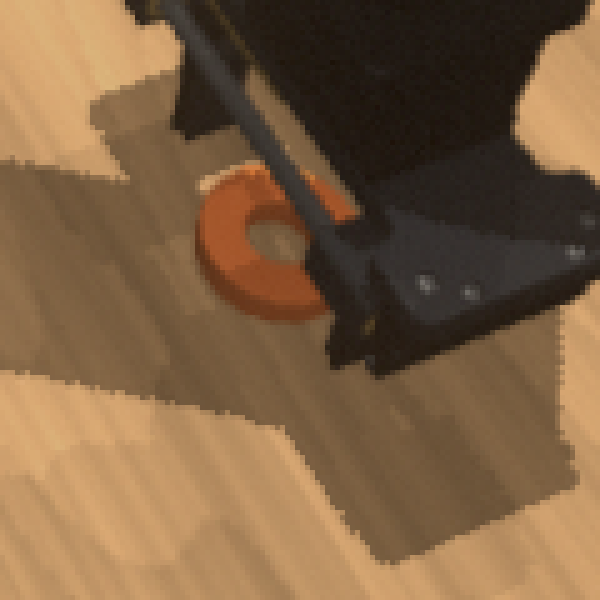

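Request:
{"fn": "step_arm", "kwargs": {
  "increments": [0,0,0,0,0,0,0,0,0,0,0,0,0,0,0,0,0,0,0,0,0,0,0,0,0,0,0,0,0,0,0,0,0,0,0,0],
  "fingers": 0,
  "force": 20
}}

```text
time: 8.7
position: [0.5787, -0.266, -0.0106]
tool_rot: [-0.0, 1.569, -0.0]
ft_force: [-0.6, 0.6, 4.3]
grip_width: 0.402
```

```bash
python3 - <<'E'
from h import *
np.set_printoptions(precision=4,suppress=True)
b=save("side","s6");w=save("wrist","w6")
s=ctrl.get_state();print(s["grip_width"],s["time"],s["position"],s["ft_force"])
o=b[280:400,380:500]; cv2.imwrite("pics/s6c.png",cv2.resize(o,(600,600),interpolation=cv2.INTER_NEAREST)[:,:,::-1])
E
```

```text
0.30693116783777674 8.8 [ 0.5788 -0.266  -0.0106] [0.2656 0.2983 6.2659]
```

View pics/s6c.png

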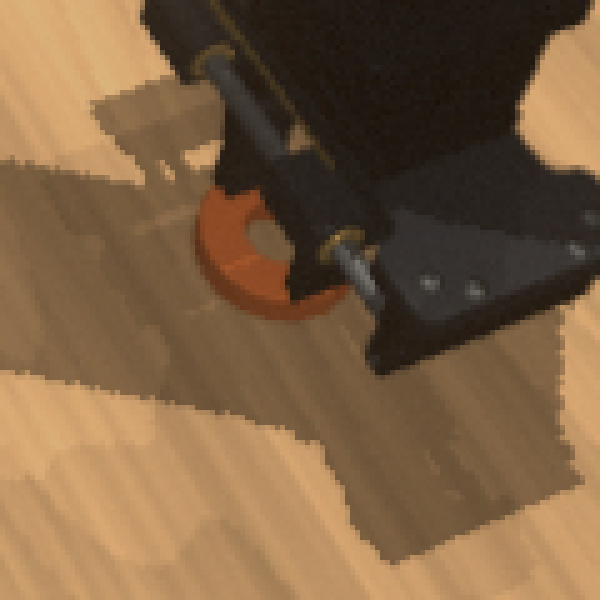

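View pics/w6.png

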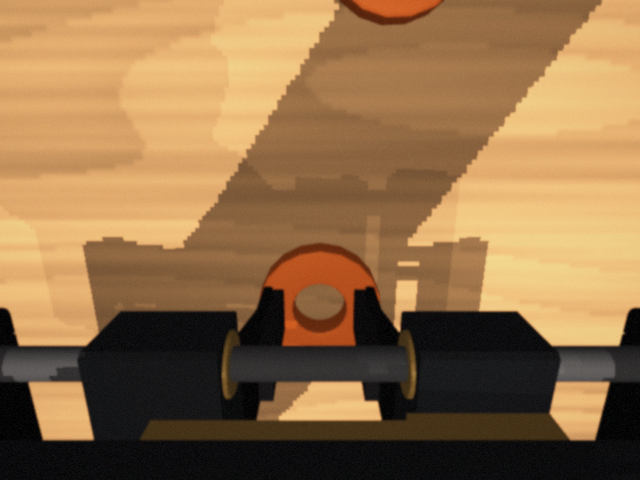

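The tips are pressing on the ring's top face (6 N up), so the offset is nearer 25 mm. I'll reopen and go about 9 mm lower in small steps.

Request:
{"fn": "step_arm", "kwargs": {
  "increments": [0,0,0,0,0,0,0,0,0,0,0,0,0,0,0,0,0,0,0,0,0,0,0,0,0,0,0,0,0,0,0,0,0,0,0,0,0,0,0,0,0,0],
  "fingers": 100
}}

```text
time: 9.68
position: [0.5773, -0.2652, -0.0122]
tool_rot: [0.0, 1.572, 0.001]
ft_force: [-0.3, 0.4, -0.0]
grip_width: 0.975
```

Request:
{"fn": "step_arm", "kwargs": {
  "increments": [0.3,0,0,0,0,0,0.2,0,0,0,0,0,0,0,0,0,0,0]
}}

```text
time: 10.05
position: [0.5776, -0.2656, -0.0169]
tool_rot: [-0.0, 1.571, 0.0]
ft_force: [-0.1, 1.0, 0.1]
grip_width: 1.001
```

Request:
{"fn": "step_arm", "kwargs": {
  "increments": [0.2,0,0,0,0,0,0,0,0,0,0,0]
}}

```text
time: 10.3
position: [0.5777, -0.2657, -0.0187]
tool_rot: [-0.0, 1.571, 0.0]
ft_force: [0.4, 0.0, 0.1]
grip_width: 1.0
```

Request:
{"fn": "step_arm", "kwargs": {
  "increments": [0.2,0,0,0,0,0,0,0,0,0,0,0]
}}

```text
time: 10.55
position: [0.5777, -0.2656, -0.0207]
tool_rot: [0.0, 1.571, 0.0]
ft_force: [0.4, -0.6, -0.4]
grip_width: 0.996
```

No contact with the bench at −0.0207. Closing.

Request:
{"fn": "step_arm", "kwargs": {
  "increments": [0,0,0,0,0,0,0,0,0,0,0,0,0,0,0,0,0,0,0,0,0,0,0,0,0,0,0,0,0,0],
  "fingers": 0,
  "force": 20
}}

```text
time: 11.18
position: [0.5778, -0.2657, -0.0205]
tool_rot: [-0.0, 1.571, 0.0]
ft_force: [0.6, 0.4, 0.0]
grip_width: 0.644
```

Grip width is 0.644, which is 56 mm, so the ring is held. Lifting and moving to the sleeve.

Request:
{"fn": "step_arm", "kwargs": {
  "increments": [-1,0,0,0,0,0,-3,0,0,0,0,0,-4,0,0,0,0,0,-1,3,-0.4,0,0,0,0,4,-0.5,0,0,0,0,4,-0.5,0,0,0,0,4,-0.5,0,0,0,0,4,-0.5,0,0,0,0,4,-0.5,0,0,0,0,2.2,0,0,0,0,0,0,0,0,0,0,0,0,0,0,0,0]
}}

```text
time: 12.68
position: [0.5489, -0.0154, 0.0699]
tool_rot: [0.0, 1.57, -0.002]
ft_force: [1.1, -0.5, -0.8]
grip_width: 0.642
```

```bash
python3 - <<'E'
from h import *
np.set_printoptions(precision=4,suppress=True)
ctrl.get_image("wrist")
b=save("side","s7");w=save("wrist","w7")
s=ctrl.get_state();print(s["grip_width"],s["time"],s["position"],s["ft_force"])
plan([.5485,-.0137,.032],down(0))
o=b[150:270,290:430]; cv2.imwrite("pics/s7c.png",cv2.resize(o,(700,600),interpolation=cv2.INTER_NEAREST)[:,:,::-1])
E
```

```text
0.6362514764421981 12.825 [ 0.5488 -0.0155  0.0696] [-0.1822  0.1561 -0.3889]
shift cm tool0 [ 3.759   0.1857 -0.0281] rotvec [-0.0023  0.0002  0.0005] shift in tool1 [ 3.7591  0.1838 -0.0269]
```

View pics/s7c.png

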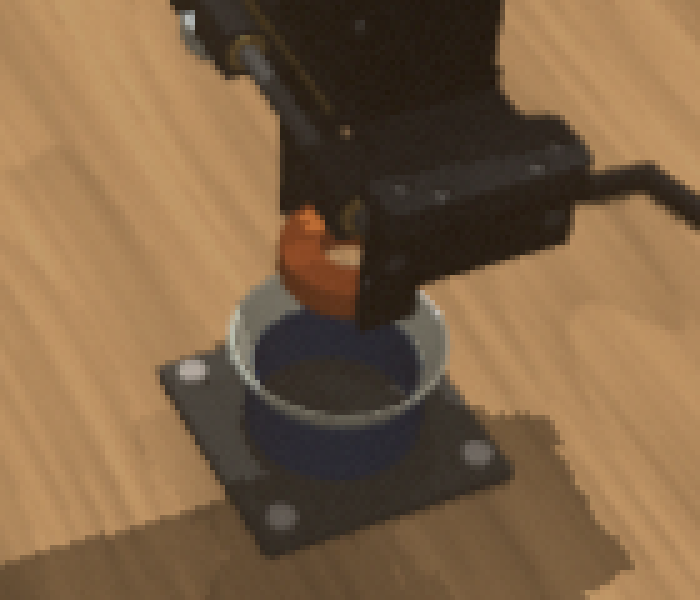

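View pics/w7.png

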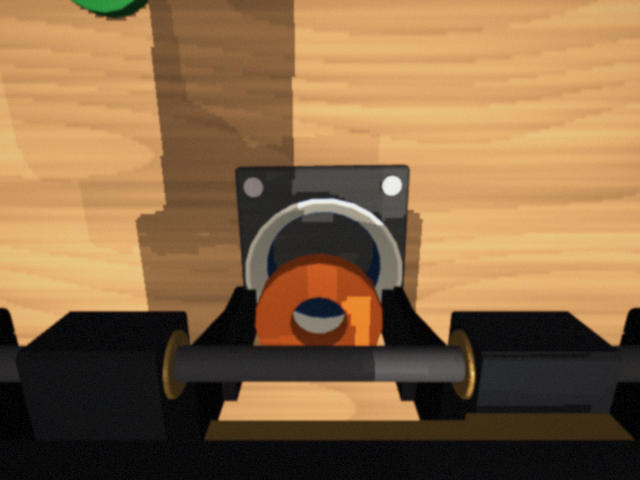

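The side view shows the ring held flat above the funnel. The wrist view has the rim spanning columns 245–404 with its far edge at row 199. I'll check the mouth position with that.

```bash
python3 - <<'E'
from h import *
np.set_printoptions(precision=4,suppress=True)
print(pix2plane("wrist",324.5,275,.052), pix2plane("wrist",324.5,199,.052)+[.044,0,0], pix2plane("wrist",245,275,.052), pix2plane("wrist",404,275,.052))
print(proj("wrist",[.5485,-.0137,.097]))
E
```

```text
[ 0.5503 -0.0126  0.052 ] [ 0.5515 -0.0127  0.052 ] [ 0.5502 -0.0567  0.052 ] [0.5504 0.0315 0.052 ]
[323.5891 309.7558]
```

Request:
{"fn": "step_arm", "kwargs": {
  "increments": [1,0.25,0.1,0,0,0,1,0,0,0,0,0,1,0,0,0,0,0,0.7,0,0,0,0,0,0,0,0,0,0,0,0,0,0,0,0,0]
}}

```text
time: 13.58
position: [0.55, -0.0113, 0.0327]
tool_rot: [-0.0, 1.57, 0.0]
ft_force: [0.2, -1.1, 0.5]
grip_width: 0.643
```

Request:
{"fn": "step_arm", "kwargs": {
  "increments": [0,0,0,0,0,0,0,0,0,0,0,0,0,0,0,0,0,0,0,0,0,0,0,0],
  "fingers": 100
}}

```text
time: 14.08
position: [0.5498, -0.0112, 0.0326]
tool_rot: [-0.0, 1.571, 0.0]
ft_force: [0.2, 0.3, -0.3]
grip_width: 0.972
```

```bash
python3 - <<'E'
from h import *
np.set_printoptions(precision=4,suppress=True)
b=save("side","s8");w=save("wrist","w8")
s=ctrl.get_state();print(s["grip_width"],s["time"],s["position"],s["ft_force"])
o=b[150:270,290:430]; cv2.imwrite("pics/s8c.png",cv2.resize(o,(700,600),interpolation=cv2.INTER_NEAREST)[:,:,::-1])
E
```

```text
0.9871217719835034 14.175 [ 0.5498 -0.0112  0.0325] [-0.6149  0.2518  0.9346]
```

View pics/s8c.png

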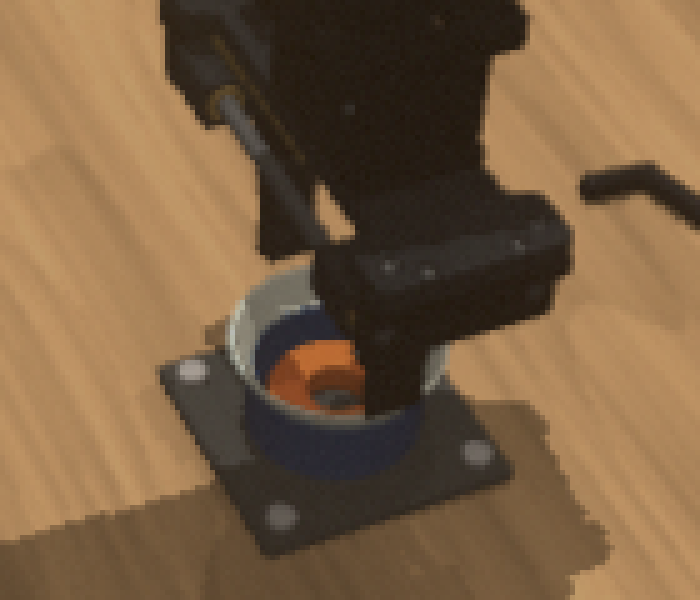

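View pics/w8.png

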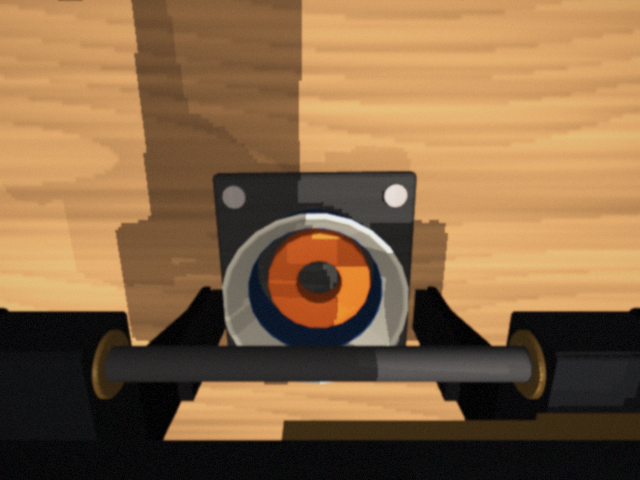

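Ring 1 lies flat at the bottom, centred at (319,280) in the wrist view. Next is ring 2.

Request:
{"fn": "step_arm", "kwargs": {
  "increments": [-3,0,0,0,0,0,-3,-1,0,0,0,0,0,-3,-1.5,0,0,0,0,-3,-1.7,0,0,0,0,-3,-1.7,0,0,0,0,-3,-1.7,0,0,0,0,-3,-1.7,0,0,0,0,-3,-1.7,0,0,0,0,-2.7,-1.7,0,0,0,0,-1,0,0,0,0,0,0,0,0,0,0,0,0,0,0,0,0]
}}

```text
time: 15.68
position: [0.4336, -0.237, 0.0923]
tool_rot: [-0.001, 1.571, 0.002]
ft_force: [0.2, 0.6, -0.9]
grip_width: 1.0
```

```bash
python3 - <<'E'
from h import *
np.set_printoptions(precision=4,suppress=True)
ctrl.get_image("side");
w=save("wrist","w9");c=cam("wrist")
s=ctrl.get_state();print(s["grip_width"],s["time"],s["position"],s["ft_force"])
print(proj("wrist",[.4325,-.2377,.014],c))
for d in ctrl.spot_point("wrist","ring_b_center"): print(d["score"],toW("wrist",d["xyz"],c))
plan([.4325,-.2377,-.0205],down(0))
E
```

```text
0.9975112637587787 15.775 [ 0.4334 -0.2371  0.0923] [ 0.0627 -1.1108 -0.1499]
[318.1715 238.6722]
shift cm tool0 [11.2823 -0.0474 -0.0779] rotvec [ 0.0021 -0.0002 -0.0002] shift in tool1 [11.2823 -0.0452 -0.0799]
```

View pics/w9.png

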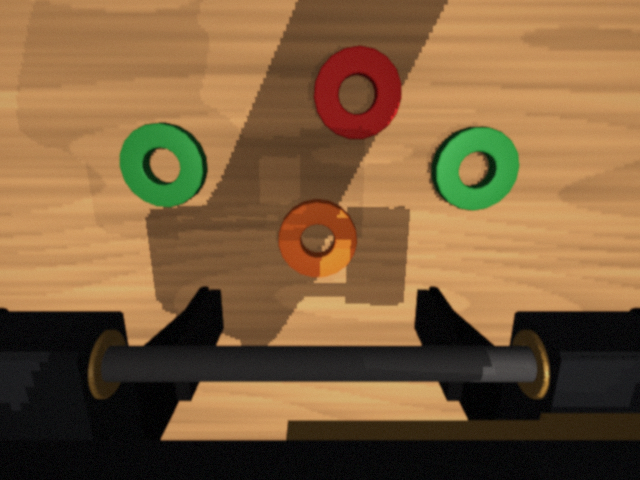

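The orange ring is at (317,239) against a prediction of (318,239), so the estimate holds. Descending.

Request:
{"fn": "step_arm", "kwargs": {
  "increments": [3,-0.05,-0.1,0,0,0,3,0,0,0,0,0,2.5,0,0,0,0,0,1.3,0,0,0,0,0,0,0,0,0,0,0,0,0,0,0,0,0,1,0,0,0,0,0,0,0,0,0,0,0]
}}

```text
time: 16.82
position: [0.4315, -0.2385, -0.0159]
tool_rot: [0.0, 1.571, 0.001]
ft_force: [-0.0, -0.1, -0.1]
grip_width: 1.002
```

Request:
{"fn": "step_arm", "kwargs": {
  "increments": [0.4,0,0,0,0,0,0,0,0,0,0,0,0,0,0,0,0,0]
}}

```text
time: 17.2
position: [0.4318, -0.2388, -0.0195]
tool_rot: [-0.0, 1.571, 0.0]
ft_force: [0.1, -0.8, 0.2]
grip_width: 0.999
```

Request:
{"fn": "step_arm", "kwargs": {
  "increments": [0.1,0.1,0.1,0,0,0,0,0,0,0,0,0]
}}

```text
time: 17.45
position: [0.4329, -0.2376, -0.0206]
tool_rot: [-0.0, 1.571, 0.0]
ft_force: [-0.5, 0.4, -0.3]
grip_width: 0.999
```

Request:
{"fn": "step_arm", "kwargs": {
  "increments": [0,0,0,0,0,0,0,0,0,0,0,0,0,0,0,0,0,0,0,0,0,0,0,0,0,0,0,0,0,0],
  "fingers": 0,
  "force": 20
}}

```text
time: 18.08
position: [0.4328, -0.2378, -0.0205]
tool_rot: [-0.0, 1.571, 0.0]
ft_force: [0.9, 0.1, 1.1]
grip_width: 0.637
```

Request:
{"fn": "step_arm", "kwargs": {
  "increments": [-1,0,0,0,0,0,-3,0,0,0,0,0,-4,0,0,0,0,0,-1,2.5,1.3,0,0,0,0,3,1.6,0,0,0,0,4,2.1,0,0,0,0,4,2.1,0,0,0,0,4,2.1,0,0,0,0,3,1.6,0,0,0,0,2,0.9,0,0,0,0,0,0,0,0,0,0,0,0,0,0,0]
}}

```text
time: 19.58
position: [0.5491, -0.0147, 0.0696]
tool_rot: [0.001, 1.571, -0.002]
ft_force: [0.8, -0.5, 0.4]
grip_width: 0.642
```

```bash
python3 - <<'E'
from h import *
np.set_printoptions(precision=4,suppress=True)
ctrl.get_image("side");ctrl.get_image("side")
w=save("wrist","w10")
s=ctrl.get_state();print(s["grip_width"],s["time"],s["position"],s["ft_force"])
plan([.5495,-.0128,.032],down(0))
E
```

```text
0.6427549567383309 19.725 [ 0.5493 -0.0144  0.0696] [ 0.1761  0.3869 -0.4739]
shift cm tool0 [3.7595 0.162  0.0213] rotvec [-0.0023 -0.      0.0001] shift in tool1 [3.7595 0.1616 0.0216]
```

View pics/w10.png

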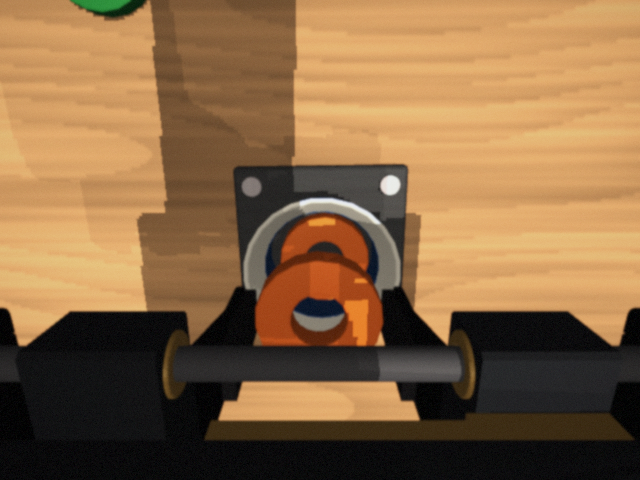

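The second ring is held flat above the mouth, with the first ring visible in the tube at (322,240). Lowering and releasing.

Request:
{"fn": "step_arm", "kwargs": {
  "increments": [1,0.1,0,0,0,0,1,0,0,0,0,0,1,0,0,0,0,0,0.7,0,0,0,0,0,0,0,0,0,0,0,0,0,0,0,0,0]
}}

```text
time: 20.48
position: [0.55, -0.0117, 0.0326]
tool_rot: [-0.0, 1.57, 0.0]
ft_force: [-0.5, 0.9, -0.4]
grip_width: 0.636
```

Request:
{"fn": "step_arm", "kwargs": {
  "increments": [0,0,0,0,0,0,0,0,0,0,0,0,0,0,0,0,0,0,0,0,0,0,0,0,0,0,0,0,0,0],
  "fingers": 100
}}

```text
time: 21.1
position: [0.5498, -0.0117, 0.0325]
tool_rot: [-0.0, 1.571, 0.0]
ft_force: [-0.1, -1.4, -0.0]
grip_width: 0.988
```

Request:
{"fn": "step_arm", "kwargs": {
  "increments": [-2,0,0,0,0,0,-4,0,0,0,0,0,-4,0,0,0,0,0,-3,0,-2,0,0,0,0,0,-3,0,0,0,0,0,-3,0,0,0,0,0,0,0,0,0,0,0,0,0,0,0]
}}

```text
time: 22.1
position: [0.4704, -0.0117, 0.1628]
tool_rot: [0.0, 1.57, 0.001]
ft_force: [-0.0, 0.1, 0.3]
grip_width: 1.0
```

```bash
python3 - <<'E'
from h import *
np.set_printoptions(precision=4,suppress=True)
b=save("side","s11");w=save("wrist","w11")
s=ctrl.get_state();print(s["grip_width"],s["time"],s["position"],s["ft_force"])
o=b[150:270,290:430]; cv2.imwrite("pics/s11c.png",cv2.resize(o,(700,600),interpolation=cv2.INTER_CUBIC)[:,:,::-1])
for n in ("side","top"):
  ctrl.get_image(n);c=cam(n)
  for d in ctrl.spot_point(n,"ring_a_center"):
    X=toW(n,d["xyz"],c); print(n,round(d["score"],2),X)
  for d in ctrl.spot_point(n,"plug_center"): print("plug",toW(n,d["xyz"],c))
E
```

```text
1.0011727076101569 22.2 [ 0.4705 -0.0118  0.1625] [-0.0665 -0.155  -0.299 ]
side 0.72 [ 0.3799 -0.3404  0.0075]
side 0.7 [ 0.5533 -0.0103  0.0271]
side 0.64 [ 0.3804 -0.1325  0.0092]
side 0.6 [ 0.3342 -0.2131  0.0032]
top 0.93 [ 0.3347 -0.2125  0.0032]
top 0.75 [ 0.3808 -0.3391  0.0055]
top 0.64 [ 0.3824 -0.1274  0.0054]
plug [0.6217 0.245  0.009 ]
```

View pics/s11c.png

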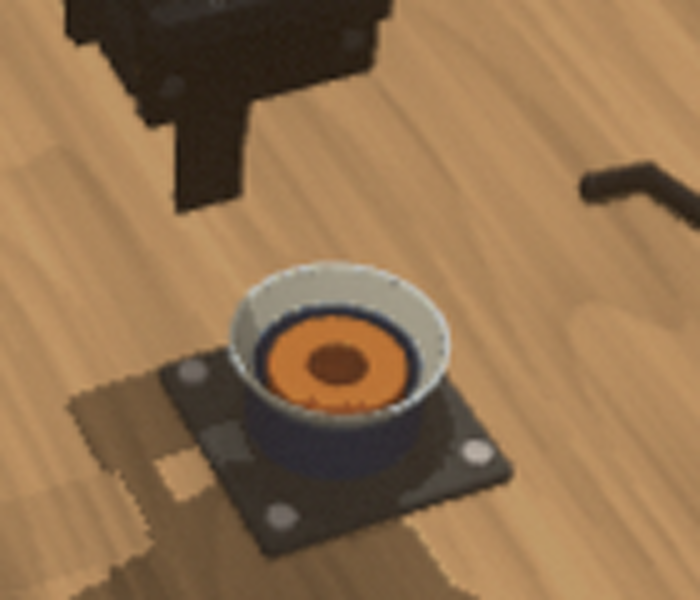

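View pics/w11.png

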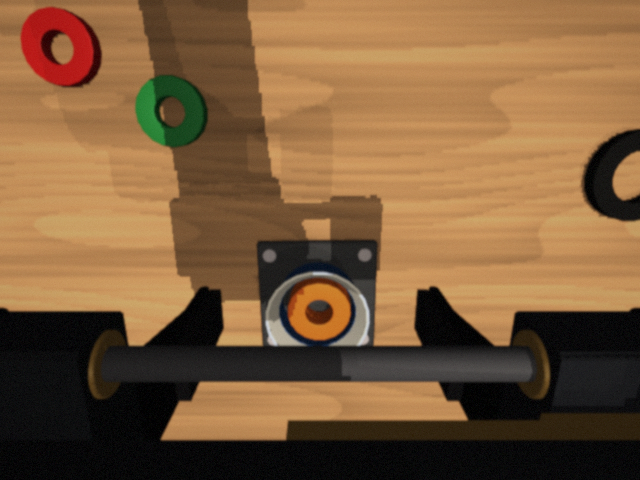

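The top ring lies flat in the sleeve. Its measured centre height is 27 mm against 29 mm expected, and the hole shows the lower ring beneath it. The plug is far away and the arm is clear, so I'll hand in.

```bash
python3 -c "
from bench import ctrl
print(ctrl.close_job())"
```

```text
the job is handed in; nothing more can be done
None
```

Both orange rings are in the sleeve, stacked flat, and the job was handed in at about 22.5 s. The hand-in gives no verdict.

**What I did:** I picked up the far ring first and the near ring second, released each over the funnel mouth, then lifted the arm clear.

**Last checks:**
- **Top ring:** it looks flat in both the side and wrist pictures. The network put its centre about 27 mm above the bench (29 mm expected), within about 5 mm of the axis I measured. I took the lower ring as flat from the pictures after the first drop.
- **Plug:** it has not moved and is about 0.27 m from the sleeve. The green and red rings were not touched and stayed in place, and the gripper read no contact force at the end.

**What disagreed:**
- **Fingertip height:** the real fingertips sit about 25 mm short of the reported TCP. My first two attempts to grip the far ring closed over its top, the second pressing on it with about 6 N. I corrected for this from the pictures and the force reading. Both rings then gripped at the expected 56 mm.
- **Missed detection:** the network did not find the stacked ring in the last top picture, only in the side one.

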